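# Release the ratchet clamp and lay the glued tube in its tray

## Task

The glue on the tube in the ratchet clamp has set. Flip the pawl lever over, away from the tube, so that the jaw is free, draw the jaw all the way back, then take the tube out and set it down lengthwise in the grey tray without dropping it. Leave the clamp open and do not disturb the glue bottle or the tape roll.

Things in the scene. Friction and masses are not known exactly. Their poses are not given: they have to be found in the camera images.
- clamp: bench ratchet clamp, fixed; grey base plate 284 x 84 x 14 mm (92 x 176 mm under the tube). Origin: centre of its underside, on the table. Own x runs along it from the pawl housing (two cheeks, x = -117 to -77, |y| up to 19, 63 mm high) to the fixed jaw, own z up. The sliding jaw moves along own -x to open. The tube lies across it, along own y.
- tube_seat (a point): where the tube's centre sits in the clamp: x = 88, y = 0, z = 43 mm in the clamp's frame. The tube lies on two black rests (|y| = 50 to 74, top z = 26, with a 4 mm high lip on the sliding jaw's side) against two fixed posts (x = 105 to 122, |y| = 50 to 74, 60 mm high). For |y| under 50 only the base plate (top z = 14) lies under and beside it once the jaw is back.
- jaw (a joint): travel in m of the sliding jaw along the clamp's own -x, away from the tube: 0 on the tube (as found), 0.052 fully back at its stop. Needs about 3 N, stays where left; the pawl blocks it in this direction until the lever is flipped. Jaw 48 mm wide, 69 mm high; its top lip hooks over the tube, which cannot be lifted while clamped.
- jaw_post (a point): upright round post on the jaw's carriage for drawing it, 18 mm diameter with a 20 mm black cap, from z = 34 to z = 77 mm; this point is on its axis at z = 60. At joint 0 it is at x = 18, y = 0 in the clamp's frame, 36 mm behind the jaw's upright block.
- pawl (a joint): angle in rad of the pawl lever about its horizontal pivot (along the clamp's own y, at x = -97, z = 52 mm): 0 engaged, leaning 30 degrees from upright toward the tube (as found); 1.05 released, leaning 30 degrees the other way. Over-centre by its own weight: past upright it falls to the other side and stays. It moves with under 2 N at the ball.
- pawl_ball (a point): centre of the black ball, 26 mm diameter, at the end of the pawl lever (10 mm thick rod), 70 mm from the pivot; 113 mm above the table at either end of its swing, 122 mm when upright.
- tube_center (a point): centre of the plain white and green tube handle, 34 mm diameter, 178 mm long, 0.1 kg; own y runs along the tube.
- tray: fixed grey open tray, 150 x 240 x 45 mm outside, 5 mm walls and floor. Origin at the centre of its underside; own y runs along its length. Two 10 mm high black rubber ribs run across it at y = +-55 mm, so that a tube lying lengthwise in it has its centre 32 mm above the tray's underside.
- glue_bottle: small upright bottle with blue nozzle, 36 mm diameter, 106 mm high, not to be disturbed; origin under its centre.
- tape_roll: roll of yellow tape lying flat, 71 mm wide, 24 mm high, not to be disturbed; origin under its centre.

How it is judged:
By the outcome, as a careful person would: the job done as asked, in the order asked, and still so for the second after the job is handed in, with the robot touching nothing.
It also fails if it takes over 67 s, if anything falls off the work surface, if the arm or the gripper's body presses on something with over 40 N, if the wrist force passes 120 N, or if a joint passes its speed limit or range.

## Robot

A 7-joint arm with a two-finger parallel gripper is mounted at the origin on the work surface; the furniture and walls round the work are solid. World frame = base frame: x ahead of the robot, y to its left, z up, the work surface at z = 0. Lengths are in m, angles in rad, forces in N, time in s.
With the tool pointing down it reaches from about 0.4 to 0.85 m from the base axis. Payload 10.4 kg.
Tool frame: the origin (TCP) lies at the very end of the fingers, on their centre line; the grasp point (between the pads) lies 19 mm behind it; z points along the fingers, y is the line along which they close (so a half turn about z gives the same grasp; the last joint's range is limited). The gripper opens to 85 mm and grips with 20 to 120 N. Pads are 22 mm wide; open, the fingers measure 114 mm over their backs; the gripper's body (76 mm by 85 mm) begins 54 mm behind the grasp point. The pads swing forward as they close: fully open they stand 13 mm farther back than shut.
Start: joints at [-1.328, 0.332, -0.065, 1.46, 0.022, 1.35, -0.088], TCP at [0.164, 0.603, 0.198] pointing down, gripper open.
Joint ranges: [-2.6, 2.6], [-0.5, 2.12], [-1.47, 1.34], [0.16, 2.42], [-1.27, 4.41], [0.06, 2.06], [-2.6, 2.6]. Speed limits (rad/s): [2.22, 2.22, 2.79, 2.79, 3.14, 3.14, 3.14].

## Interface

Orientations are given as a unit quaternion [w, x, y, z].
In Python, from station import observe, capture, workorder, nets gives the robot as it stands.
- The arm moves only by the tool play_rows, never from a script. Its argument "increments" is text: rows parted by semicolons, each of 7 numbers parted by spaces: the turn, a rotation vector about the tool's x, y, z in rad, then the shift along the tool's x, y, z in cm, then the opening, from 0 (shut) to 1 (fully open). In form: ax ay az tx ty tz gripper; .... A call has 1 to 10 rows; each row is the pose to reach, as a shift and turn from the pose commanded when the call began, along the tool's axes at that moment; what a row does not reach only later rows make up. A row lasts 1/12 s, in which the tool goes at most 41.7 mm and 7.16 degrees, less where a joint would pass 70% of its speed; a pose out of reach is approached as far as the arm can. A call with a gripper value outside its range is refused whole. The fingers move at their own pace and stop on an object; the grip force is fixed at half the most. Time passes only in rows, so rows that repeat a pose let the fingers close. It gives the time, the measured TCP pose, the force, the opening and the grip force at its end, in the units of the state.
- observe(): the state, without advancing time (a new reading comes with each control period).
- capture(name): name is "scene" or "side" or "wrist"; returns a dict with "pixels" (480x640x3 uint8, blue, green, red), "camera_matrix" (3x3 intrinsics, pixels), "D" ([k1, k2, p1, p2, k3] as OpenCV has them; the pictures are not rectified), "origin" and "attitude" of the camera in the world; the wrist camera has in their place "T_tool_cam" (4x4, takes a point from camera to tool coordinates, whose origin is the TCP and whose axes are the flange's). Camera axes: x right, y down, z forward; pixel columns grow to the right and rows downward; lengths in m; the calibration is good to about 2 mm. A picture is of the moment at which its call begins: read the wrist's pose just before it. There is no depth.
- workorder.close_job(): hands the job in; it is judged then, once.
Trained networks look in a picture, given as the dict that the camera call returned (one of the last four; its "shot" number tells which), for a name from the list of things; names that differ only in an ending like _2 or _b are one class to them, and where a whole thing is asked for, a point or a joint stands for the part that bears it (a point fixed in the world has none). Each returns a list of dicts, best first, with "conf" (0 to 1); they miss things now and then, are a little off and sometimes report something else, mostly with a low value. They report only what shows in the picture. A call takes as long as a camera call.
- nets.look_for(query, picture): "position" ([column, row] in pixels, amid what is visible of it).
- nets.spot_point(query, picture): "position" ([column, row] in pixels: a listed point, or the origin of a listed thing).
The state is a dict: "t": time; "joints": joint angles; "dq": joint speeds; "tau": joint torques, N m; "tool_pos": TCP position; "tcp_rot": TCP orientation; "wrist_force": force on the tool from outside, world axes, zero at the start; "torque": the same for the moment, N m; "width": finger opening in m; "grasp_force": force on a finger pad.
Only numpy, scipy, OpenCV 4.12 (cv2) and the standard library are available. Lean on these libraries where they do the work, as an engineer would, in place of code of your own. Each camera call takes 0.05 s, during which the arm holds its last target. There are 200 camera calls.

## Working session

There is one attempt and no reset: what is moved stays moved. The work goes in short steps, Python scripts to look and compute and a tool call to move; the robot and the scene stay as the last step left them, time stands still between calls to the robot, and variables do not carry over. Pictures are saved under pics/ and viewed, at most 10 in all, crops included, and the job is handed in when it is done.

Besides the shell and the picture viewer there is one more tool, called after "Request:" as a command line: name --argument value ..., lists and objects as JSON in quotes. play_rows: Moves the arm, as the interface text tells. Its arguments: {"type":"object","properties":{"increments":{"type":"string"}},"required":["increments"]}

```bash
mkdir -p pics; ls; cat > h.py <<'E'
import numpy as np, cv2
from scipy.spatial.transform import Rotation as R
from station import observe, capture, workorder, nets
def rot(q): return R.from_quat([q[1],q[2],q[3],q[0]])
def campose(c,s=None):
    if 'T_tool_cam' in c:
        T=np.array(c['T_tool_cam']); Q=rot(s['tcp_rot']).as_matrix()
        return Q@T[:3,3]+np.array(s['tool_pos']), Q@T[:3,:3]
    a=np.array(c['attitude']); A=a if a.shape==(3,3) else rot(a).as_matrix()
    return np.array(c['origin']),A
def ray(c,p,s=None):
    o,A=campose(c,s)
    u=cv2.undistortPoints(np.array([[p]],float),np.array(c['camera_matrix']),np.array(c['D'],float))[0,0]
    d=A@np.array([u[0],u[1],1]); return o,d/np.linalg.norm(d)
def atz(c,p,z,s=None):
    o,d=ray(c,p,s); return o+d*(z-o[2])/d[2]
def tri(rs):
    M=sum(np.eye(3)-np.outer(d,d) for o,d in rs); b=sum((np.eye(3)-np.outer(d,d))@o for o,d in rs)
    return np.linalg.solve(M,b)
def proj(c,P,s=None):
    o,A=campose(c,s); r,_=cv2.Rodrigues(A.T)
    return cv2.projectPoints(np.array(P,float).reshape(-1,3),r,-A.T@o,np.array(c['camera_matrix']),np.array(c['D'],float))[0].reshape(-1,2)
E
python3 - <<'E'
from h import *
np.set_printoptions(precision=4,suppress=True)
s=observe(); print(s)
cs={n:capture(n) for n in('scene','side')}
for n in cs:
    c=cs[n]; cv2.imwrite(f'pics/{n}0.png',c['pixels']); print(n,c['origin'],c['attitude'])
Z=dict(clamp=0,tube_seat=.043,jaw_post=.06,pawl_ball=.113,tube_center=.043,tray=0,glue_bottle=0,tape_roll=0)
for q in Z:
    rs=[]
    for n in cs:
        r=nets.spot_point(q,cs[n])
        for k in r[:2]: print(q,n,np.array(k['position']),round(k['conf'],2),atz(cs[n],k['position'],Z[q]))
        if r: rs.append(ray(cs[n],r[0]['position']))
    if len(rs)==2: print('   tri',tri(rs))
E
```

```text
pics
{'t': 0.0, 'joints': array([-1.3276,  0.3329, -0.0647,  1.4609,  0.0216,  1.3499, -0.0885]), 'dq': array([ 0.0002, -0.0008,  0.0004,  0.0001, -0.0012, -0.0004,  0.0002]), 'tau': array([ -0.0003, -62.5422,   0.0489, -39.1621,   0.0161,   0.0096,
        -0.    ]), 'tool_pos': array([0.1641, 0.6026, 0.197 ]), 'tcp_rot': array([-0.0001,  0.1325,  0.9912, -0.0007]), 'wrist_force': array([0.9596, 0.0806, 0.3289]), 'torque': array([ 0.0245,  0.0699, -0.021 ]), 'grasp_force': 0.0, 'width': 0.08520492982385347}
scene [-0.109  -0.6449  0.7586] [-0.3971  0.8124 -0.3874  0.1797]
side [ 0.0383 -0.9969  0.5593] [-0.5255  0.8128 -0.2123  0.1347]
clamp scene [242.6 244.9] 0.8 [0.4964 0.1118 0.    ]
clamp side [266.8 247. ] 0.98 [0.5036 0.1212 0.    ]
   tri [0.4962 0.1088 0.0046]
tube_seat scene [215.4 219. ] 0.68 [0.4929 0.2038 0.043 ]
tube_seat side [249.8 228.5] 0.7 [0.4761 0.1726 0.043 ]
tube_seat side [399.1 313.3] 0.18 [ 0.5691 -0.3811  0.043 ]
   tri [0.498  0.2179 0.027 ]
jaw_post scene [233.  222.3] 0.58 [0.4967 0.1374 0.06  ]
jaw_post side [261.7 225.8] 0.66 [0.4976 0.1357 0.06  ]
   tri [0.4991 0.1401 0.0578]
pawl_ball scene [257.4 214.8] 0.73 [0.5075 0.0547 0.113 ]
pawl_ball side [272.8 216.4] 0.58 [0.4992 0.0601 0.113 ]
   tri [0.4937 0.0419 0.1228]
tube_center scene [212.6 219.9] 0.82 [0.4857 0.2065 0.043 ]
tube_center side [245.8 225.8] 0.95 [0.4737 0.197  0.043 ]
   tri [0.4792 0.2025 0.0435]
tray scene [349.8 316.5] 0.82 [ 0.4687 -0.2489  0.    ]
glue_bottle scene [449.9 334. ] 0.74 [ 0.5577 -0.4401  0.    ]
glue_bottle scene [256.3 214.6] 0.24 [0.6142 0.1802 0.    ]
tape_roll scene [424.3 291.4] 0.7 [ 0.6355 -0.336   0.    ]
tape_roll side [402.3 315.5] 0.71 [ 0.6139 -0.3401  0.    ]
   tri [ 0.6201 -0.3397  0.0047]
```

View pics/scene0.png

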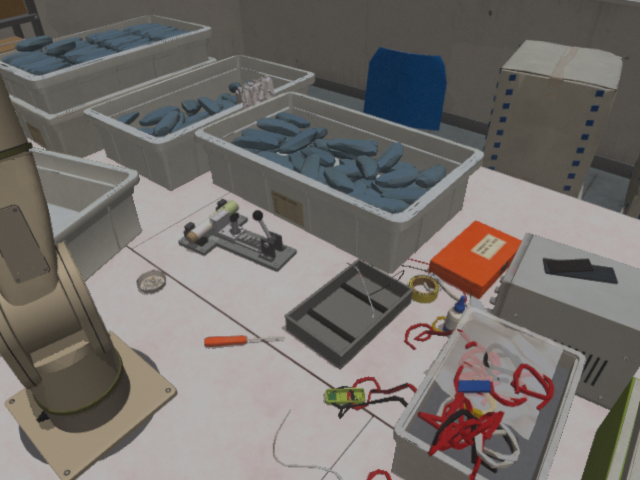

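View pics/side0.png

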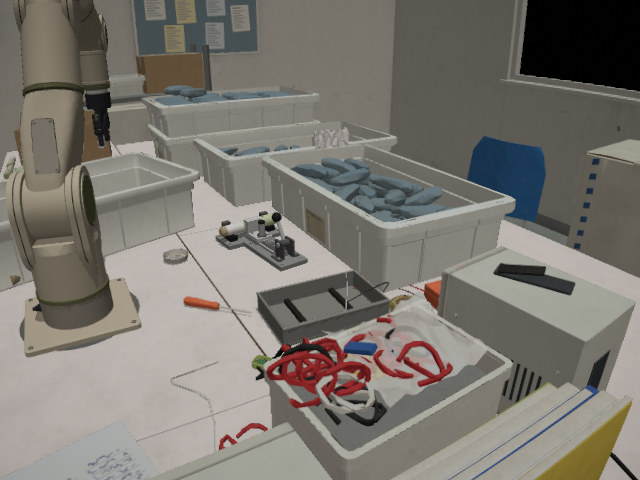

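The clamp is at about (240,235) in the scene view, with the tube end toward the far left. The tray is at (350,312), the tape at (425,290) and the glue at (455,315). I'll raise the arm and move over the clamp for a wrist view.

Request:
play_rows --increments "0 0 0 0 0 -4 1;0 0 0 0 0 -8 1;0 0 0 0 0 -12 1;0 0 0 -40 -36 -12 1;0 0 0 -40 -36 -12 1;0 0 0 -40 -36 -12 1;0 0 0 -40 -36 -12 1;0 0 0 -40 -36 -12 1;0 0 0 -40 -36 -12 1;0 0 0 -40 -36 -12 1"

```text
t: 1.73
tool_pos: [0.3228, 0.3559, 0.3181]
tcp_rot: [0.0, 0.133, 0.991, 0.0]
wrist_force: [0.7, 0.6, 0.9]
width: 0.0855
grasp_force: 0.0
```

```bash
python3 - <<'E'
from h import *
np.set_printoptions(precision=4,suppress=True)
s=observe(); c=capture('wrist'); print(s['tool_pos'],s['tcp_rot'],s['t'],s['joints'])
print(c['T_tool_cam'],c['camera_matrix']); print(proj(c,[.49,.12,.03],s))
E
```

```text
[0.3228 0.3559 0.3181] [0.0001 0.1325 0.9912 0.0004] 1.7333 [-1.0477 -0.0325  0.1157  1.6272  0.0034  1.5459  0.3728]
[[ 0.0004 -0.962  -0.2729  0.069 ]
 [ 1.      0.0003  0.0005 -0.0003]
 [-0.0004 -0.2729  0.962  -0.1765]
 [ 0.      0.      0.      1.    ]] [[332.908    0.     313.9515]
 [  0.     332.908  238.4401]
 [  0.       0.       1.    ]]
[[197.4683 336.1778]]
```

Request:
play_rows --increments "0 0 0 -18 -17.5 0 1;0 0 0 -18 -17.5 0 1;0 0 0 -18 -17.5 0 1;0 0 0 -18 -17.5 0 1;0 0 0 -18 -17.5 0 1;0 0 0 -18 -17.5 0 1;0 0 0 -18 -17.5 0 1;0 0 0 -18 -17.5 0 1;0 0 0 -18 -17.5 0 1;0 0 0 -18 -17.5 0 1"

```text
t: 2.62
tool_pos: [0.4493, 0.1429, 0.3178]
tcp_rot: [-0.0, 0.131, 0.991, 0.0]
wrist_force: [0.4, -0.0, -1.1]
width: 0.0854
grasp_force: 0.0
```

```bash
python3 - <<'E'
from h import *
np.set_printoptions(precision=4,suppress=True)
s=observe(); c=capture('wrist'); print(s['tool_pos'],s['tcp_rot'],s['joints'])
cv2.imwrite('pics/w1.png',c['pixels'])
Z=dict(clamp=0,jaw_post=.06,pawl_ball=.113,tube_center=.043,tube_seat=.043)
for q in Z:
    for k in nets.spot_point(q,c)[:2]: print(q,np.array(k['position']),round(k['conf'],2),atz(c,k['position'],Z[q],s))
E
```

```text
[0.4493 0.1429 0.3178] [-0.0001  0.1315  0.9913  0.0001] [-0.8191 -0.0726  0.3929  1.6595  0.0275  1.5492  0.8793]
clamp [305.  227.9] 0.73 [0.4982 0.1156 0.    ]
jaw_post [315.1 231.4] 0.83 [0.4924 0.1329 0.06  ]
pawl_ball [254.8 271. ] 0.56 [0.5082 0.052  0.113 ]
tube_center [362.5 210.5] 0.67 [0.485  0.2025 0.043 ]
tube_seat [364.6 212.2] 0.75 [0.4881 0.2047 0.043 ]
```

View pics/w1.png

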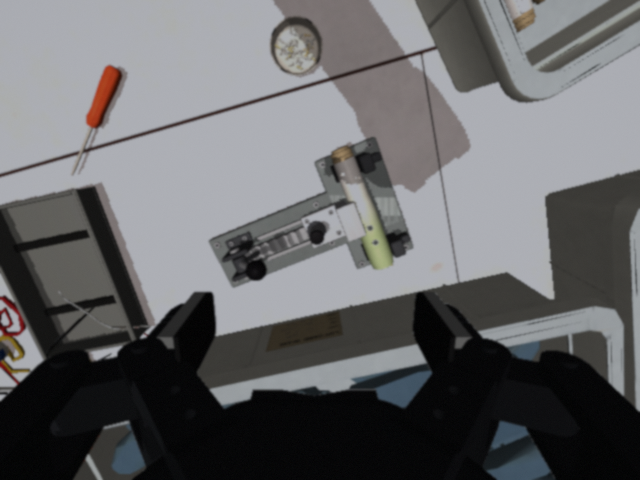

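The clamp lies diagonally, with the ball at (256,270), the post cap at (317,232), the tube from (343,152) to (382,266), and the base corners visible. I'll fit its planar pose to these.

```bash
python3 - <<'E'
from h import *
from scipy.optimize import least_squares
np.set_printoptions(precision=4,suppress=True)
s=observe(); c=capture('wrist')
M=np.array([[18,0,77],[-62,0,113],[88,0,43],[50,88,14],[142,88,14],[142,-88,14],[50,-88,14],[-142,42,14],[-142,-42,14]])/1000.
I=np.array([[317,232],[256,270],[363,210.5],[316,160],[374,138],[412,245],[357,268],[210,239],[234,286]])
def W(p,M=M):
    a=R.from_euler('z',p[2]).as_matrix(); return M@a.T+[p[0],p[1],0]
f=least_squares(lambda p:(proj(c,W(p),s)-I).ravel(),[.49,.11,1.7],loss='soft_l1')
p=f.x;print(p,np.degrees(p[2])); print((proj(c,W(p),s)-I))
np.save('clamp.npy',p)
for n,m in dict(ball=[-.062,0,.113],post=[.018,0,.06],tube=[.088,0,.043]).items(): print(n,W(p,np.array([m])))
print('R',rot(s['tcp_rot']).as_matrix())
print('tooly yaw',np.degrees(np.arctan2(*rot(s['tcp_rot']).as_matrix()[[1,0],1])))
E
```

```text
[0.4971 0.1157 1.702 ] 97.5181385044676
[[-0.2967  3.8137]
 [ 0.4252 -2.0098]
 [ 0.4864 -0.1497]
 [-2.6395 -0.2791]
 [ 1.0732 -4.7716]
 [ 2.6136  1.0819]
 [ 0.4972  0.1119]
 [-2.9204  0.3993]
 [-1.8619  1.054 ]]
ball [[0.5052 0.0543 0.113 ]]
post [[0.4947 0.1336 0.06  ]]
tube [[0.4856 0.203  0.043 ]]
R [[-0.9652  0.2617 -0.    ]
 [ 0.2617  0.9652  0.    ]
 [ 0.     -0.     -1.    ]]
tooly yaw 74.8295551284042
```

Request:
play_rows --increments "0 0 1.175 -6.3 -3.7 6 0;0 0 1.175 -6.3 -3.7 6 0;0 0 1.175 -6.3 -3.7 6 0;0 0 1.175 -6.3 -3.7 6 0;0 0 1.175 -6.3 -3.7 6 0;0 0 1.175 -6.3 -3.7 6 0;0 0 1.175 -6.3 -3.7 6 0;0 0 1.175 -6.3 -3.7 6 0;0 0 1.175 -6.3 -3.7 6 0;0 0 1.175 -6.3 -3.7 6 0"

```text
t: 3.8
tool_pos: [0.5008, 0.0896, 0.2578]
tcp_rot: [-0.0, 0.662, 0.749, 0.0]
wrist_force: [0.1, 0.2, -0.2]
width: 0.0001
grasp_force: 0.0
```

```bash
cat >> h.py <<'E'
def inclamp(P):
    p=np.load('clamp.npy'); return R.from_euler('z',-p[2]).apply(np.array(P)-[p[0],p[1],0])*1000
def toworld(m):
    p=np.load('clamp.npy'); return R.from_euler('z',p[2]).apply(np.array(m)/1000)+[p[0],p[1],0]
def yaw(s): return np.degrees(np.arctan2(*rot(s['tcp_rot']).as_matrix()[[1,0],1]))
E
python3 - <<'E'
from h import *
np.set_printoptions(precision=4,suppress=True)
s=observe(); c=capture('wrist'); print(s['tool_pos'],yaw(s),inclamp(s['tool_pos']),s['joints'])
cv2.imwrite('pics/w2.png',c['pixels'])
for q,z in dict(jaw_post=.06,pawl_ball=.113).items():
    for k in nets.spot_point(q,c)[:2]: print(q,np.array(k['position']),round(k['conf'],2),inclamp(atz(c,k['position'],z,s)))
E
```

```text
[0.5008 0.0896 0.2578] 7.040475092919855 [-26.3816  -0.3059 257.7849] [-0.7496  0.0314  0.4994  1.6918 -0.0153  1.4222 -0.1253]
jaw_post [314.6 165.6] 0.81 [19.7915 -1.6317 60.    ]
pawl_ball [315.5 249.7] 0.84 [-60.3457  -1.7941 113.    ]
```

View pics/w2.png

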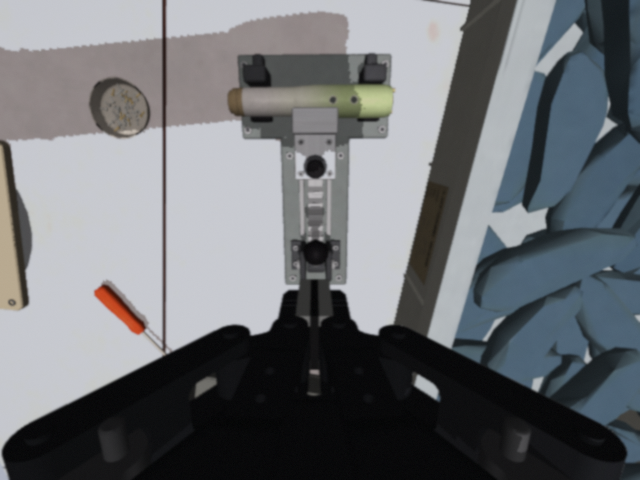

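The w2 view confirms the model: ball at (315,250), post at (315,166), clamp aligned with the tool. I'll descend between the ball and the post.

Request:
play_rows --increments "0 0 0 0.5 0.1 4 0;0 0 0 0.5 0.1 8 0;0 0 0 0.5 0.1 11 0;0 0 0 0.5 0.1 13.5 0;0 0 0 0.5 0.1 15.5 0;0 0 0 0.5 0.1 16.3 0;0 0 0 0.5 0.1 16.3 0;0 0 0 0.5 0.1 16.3 0"

```text
t: 4.62
tool_pos: [0.5016, 0.0946, 0.0955]
tcp_rot: [0.0, 0.659, 0.752, 0.0]
wrist_force: [0.5, 0.1, 0.3]
width: 0.0
grasp_force: 0.0
```

Request:
play_rows --increments "0 0 0 -0.8 0 0 0;0 0 0 -1.6 0 0 0;0 0 0 -2.4 0 0 0;0 0 0 -3.2 0 0 0;0 0 0 -4 0 0 0;0 0 0 -4.8 0 0 0;0 0 0 -5.6 0 0 0;0 0 0 -6.4 0 0 0;0 0 0 -6.6 0 0 0;0 0 0 -6.6 0 0 0"

```text
t: 5.45
tool_pos: [0.5098, 0.0283, 0.0948]
tcp_rot: [0.0, 0.66, 0.751, -0.0]
wrist_force: [-0.1, 0.6, -0.1]
width: 0.0002
grasp_force: 0.0
```

Request:
play_rows --increments "0 0 0 0 0 0 0;0 0 0 0 0 0 0;0 0 0 0 0 -3 0;0 0 0 0 0 -7 0;0 0 0 4 0 -11 0.5;0 0 0 8 0 -11 1;0 0 0 10.3 0 -11 1;0 0 0 10.3 0 -11 1;0 0 0 10.3 0 -11 1;0 0 0 10.3 0 -11 1"

```text
t: 6.28
tool_pos: [0.4963, 0.1311, 0.2046]
tcp_rot: [0.0, 0.659, 0.752, -0.0]
wrist_force: [0.4, -0.0, -1.3]
width: 0.0722
grasp_force: 0.0
```

```bash
python3 - <<'E'
from h import *
np.set_printoptions(precision=4,suppress=True)
s=observe(); c=capture('scene'); print(s['tool_pos'],yaw(s),inclamp(s['tool_pos']),s['t'])
cv2.imwrite('pics/s2.png',cv2.resize(c['pixels'][170:300,150:330],None,fx=4,fy=4))
for x in(-62,-132): print(proj(c,toworld([x,0,113])))
for k in nets.spot_point('pawl_ball',c)[:2]: print(k)
E
```

```text
[0.4963 0.1311 0.2046] 7.482467553126662 [ 15.3677  -1.2004 204.6041] 6.2833
[[256.8193 215.3036]]
[[280.9686 224.2312]]
```

View pics/s2.png

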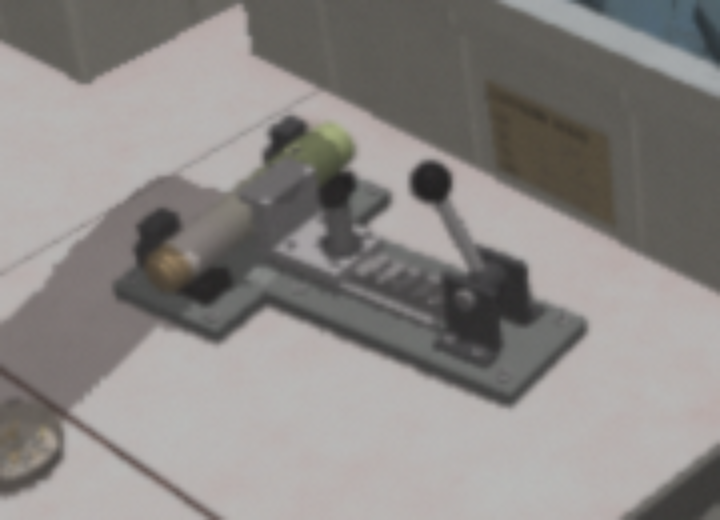

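The scene crop shows the lever still leaning toward the tube, with the ball at about (257,215) in full-frame pixels. I'll check with a fresh picture before retrying.

```bash
python3 - <<'E'
from h import *
np.set_printoptions(precision=4,suppress=True)
s=observe(); c=capture('wrist'); print(inclamp(s['tool_pos']),s['t'])
cv2.imwrite('pics/w3.png',c['pixels'])
for x in(-62,-132): print(proj(c,toworld([x,0,113]),s))
for k in nets.spot_point('pawl_ball',c)[:2]: print(k)
E
```

```text
[ 14.3712  -1.2989 204.608 ] 6.3833
[[312.5841 313.0499]]
[[312.8377 379.5203]]
{'position': [313.0, 317.0], 'conf': 0.89}
```

View pics/w3.png

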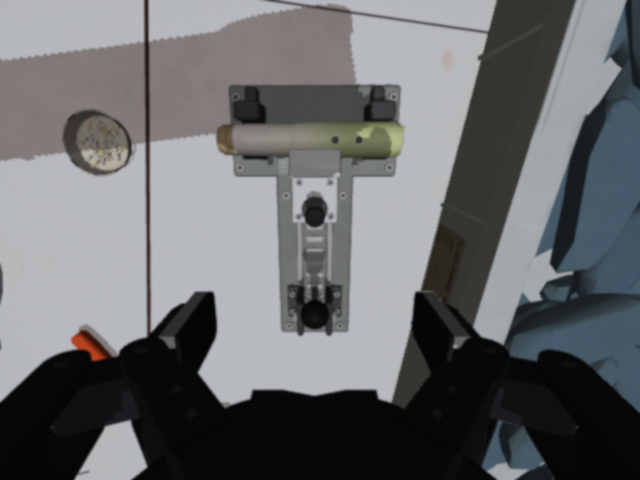

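The lever is still at angle 0 (ball at (315,314)). I'll retry, pushing further and looking before I lift.

Request:
play_rows --increments "0 0 0 -3.4 0 0 0;0 0 0 -3.4 0 0 0;0 0 0 -3.4 0 0 0;0 0 0 -3.4 0 2 0;0 0 0 -3.4 0 5 0;0 0 0 -3.4 0 8 0;0 0 0 -3.4 0 10.5 0;0 0 0 -3.4 0 11.5 0;0 0 0 -3.4 0 11.5 0;0 0 0 -3.4 0 11.5 0"

```text
t: 7.32
tool_pos: [0.5011, 0.0977, 0.0905]
tcp_rot: [0.0, 0.66, 0.752, 0.0]
wrist_force: [0.2, -0.2, 0.7]
width: 0.0001
grasp_force: 0.0
```

Request:
play_rows --increments "0 0 0 -1 0 0 0;0 0 0 -1.8 0 0 0;0 0 0 -2.4 0 0 0;0 0 0 -3 0 0 0;0 0 0 -3.6 0 0 0;0 0 0 -4 0 0 0;0 0 0 -4 0 0 0"

```text
t: 7.9
tool_pos: [0.5068, 0.0611, 0.0925]
tcp_rot: [-0.001, 0.659, 0.752, 0.003]
wrist_force: [-10.7, 11.7, 24.1]
width: 0.0
grasp_force: 13.4
```

```bash
python3 - <<'E'
from h import *
np.set_printoptions(precision=4,suppress=True)
s=observe(); print(inclamp(s['tool_pos']),s['t'],s['wrist_force'])
c=capture('side'); d=capture('scene')
a=lambda c,r,cc:cv2.resize(c['pixels'][r:r+130,cc:cc+130],(400,400))
cv2.imwrite('pics/s3.png',np.hstack([a(c,150,205),a(d,140,190)]))
E
```

```text
[-55.3965  -2.4671  92.5296] 7.9 [-10.7163  11.6974  24.1289]
```

View pics/s3.png

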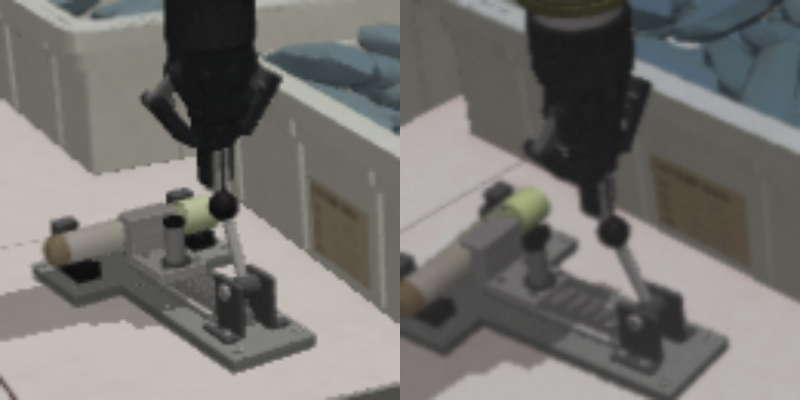

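The force on the tool, about (0, 12, 24), runs along the lever, and no finger shows beside the ball. So the fingertip seems to be pressing on top of the ball, higher than the reported TCP. I'll back off and check where the tip really is.

Request:
play_rows --increments "0 0 0 0 0 -4 0;0 0 0 2 0 -8 0;0 0 0 3.5 0 -8 0;0 0 0 3.5 0 -8 0;0 0 0 3.5 0 -8 0"

```text
t: 8.42
tool_pos: [0.5017, 0.0929, 0.1704]
tcp_rot: [0.0, 0.659, 0.752, 0.001]
wrist_force: [0.1, -1.4, -0.6]
width: 0.0002
grasp_force: 0.0
```

```bash
python3 - <<'E'
from h import *
np.set_printoptions(precision=4,suppress=True)
s=observe(); P=np.array(s['tool_pos']); print(P,inclamp(P))
c=capture('side'); d=capture('scene'); out=[]
for k in (c,d):
    q=proj(k,P)[0]; im=k['pixels'].copy(); r0,c0=int(q[1])-55,int(q[0])-50
    a=cv2.resize(im[r0:r0+100,c0:c0+100],(400,400))
    for dz in(0,.03): 
        x,y=(proj(k,P+[0,0,dz])[0]-[c0,r0])*4; cv2.line(a,(int(x)-60,int(y)),(int(x)-25,int(y)),(0,0,255),1);cv2.circle(a,(int(x),int(y)),2,(0,0,255),-1)
    out.append(a); print(q,r0,c0)
    for r in nets.spot_point('pawl_ball',k)[:1]: print(r)
cv2.imwrite('pics/s4.png',np.hstack(out))
E
```

```text
[0.5017 0.0929 0.1704] [-23.1988  -1.5428 170.35  ]
[267.5646 191.6696] 136 217
{'position': [274.8, 215.9], 'conf': 0.49}
[241.7612 189.979 ] 134 191
{'position': [257.2, 215.6], 'conf': 0.53}
```

View pics/s4.png

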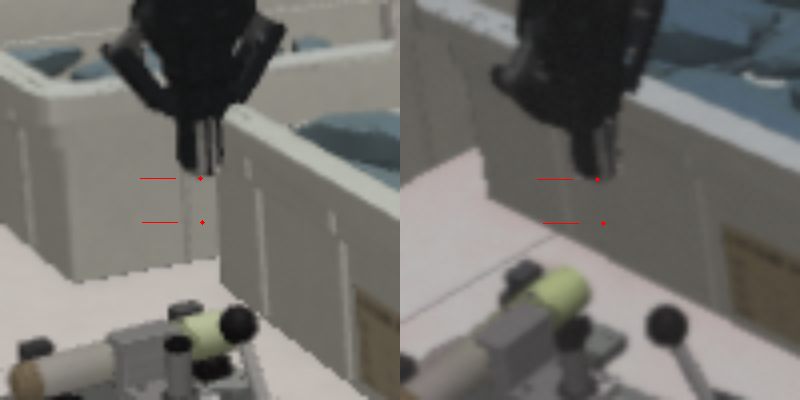

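The tips end about 31 mm above the reported TCP: they line up with the +30 mm marks in both views, with the ball at (667,325) still engaged. I'll command everything 31 mm lower from now on.

Request:
play_rows --increments "0 0 0 0.3 0 4 0;0 0 0 0.3 0 7 0;0 0 0 0.3 0 9.5 0;0 0 0 0.3 0 10.6 0;0 0 0 0.3 0 10.6 0;0 0 0 0.3 0 10.6 0"

```text
t: 9.12
tool_pos: [0.5013, 0.095, 0.0642]
tcp_rot: [0.0, 0.66, 0.751, -0.0]
wrist_force: [-0.5, -0.6, 1.0]
width: 0.0003
grasp_force: 0.0
```

Request:
play_rows --increments "0 0 0 -1 0 0 0;0 0 0 -2 0 0 0;0 0 0 -3 0 0 0;0 0 0 -4 0 0 0;0 0 0 -4.8 0 0 0;0 0 0 -5.5 0 0 0;0 0 0 -6.2 0 0 0;0 0 0 -6.8 0 0 0;0 0 0 -6.8 0 0 0;0 0 0 -6.8 0 0 0"

```text
t: 9.95
tool_pos: [0.5098, 0.0276, 0.0637]
tcp_rot: [-0.0, 0.66, 0.751, -0.0]
wrist_force: [0.2, 1.1, -1.3]
width: 0.0001
grasp_force: 0.0
```

Request:
play_rows --increments "0 0 0 0 0 0 0;0 0 0 0 0 -4 0;0 0 0 0 0 -8 0;0 0 0 0 0 -11 0;0 0 0 4 0 -11 1;0 0 0 8 0 -11 1;0 0 0 10.5 0 -11 1;0 0 0 10.5 0 -11 1;0 0 0 10.5 0 -11 1;0 0 0 10.5 0 -11 1"

```text
t: 10.78
tool_pos: [0.4962, 0.1319, 0.1737]
tcp_rot: [0.0, 0.66, 0.752, -0.0]
wrist_force: [-0.9, -0.2, 0.5]
width: 0.0724
grasp_force: 0.0
```

```bash
python3 - <<'E'
from h import *
from scipy.optimize import least_squares
np.set_printoptions(precision=4,suppress=True)
s=observe(); c=capture('wrist'); d=capture('scene'); print(inclamp(s['tool_pos']),s['t'])
for x in(-62,-132): print(x,proj(d,toworld([x,0,113])),proj(c,toworld([x,0,113]),s))
for k in(d,c):
  for r in nets.spot_point('pawl_ball',k)[:2]: print(r)
# saved views: is the camera height biased too?
I=np.array([[317,232],[256,270],[363,210.5],[316,160],[374,138],[412,245],[357,268],[210,239],[234,286]])
M=np.array([[18,0,77],[-62,0,113],[88,0,43],[50,88,14],[142,88,14],[142,-88,14],[50,-88,14],[-142,42,14],[-142,-42,14]])/1000.
s1=dict(tool_pos=[.4493,.1429,.3178],tcp_rot=[-.0001,.1315,.9913,.0001])
I3=np.array([[315,211],[315,317],[312,139],[232,175],[230,86],[398,86],[396,175],[281,331],[349,331]])
s3=dict(tool_pos=toworld([14.37,-1.3,204.6]),tcp_rot=s['tcp_rot'])
for tag,ss,ii in(('w1',s1,I),('w3',s3,I3)):
  def res(p):
    a=R.from_euler('z',p[2]).as_matrix(); return (proj(c,M@a.T+[p[0],p[1],p[3]],ss)-ii).ravel()
  f=least_squares(res,[.49,.11,1.7,0],loss='soft_l1'); print(tag,f.x,f.cost)
E
```

```text
[ 16.1738  -1.2641 173.6672] 10.7833
-62 [[256.8193 215.3036]] [[312.3368 333.8071]]
-132 [[280.9686 224.2312]] [[312.4886 405.7241]]
{'position': [282.2, 220.9], 'conf': 0.79}
{'position': [216.8, 221.1], 'conf': 0.59}
{'position': [313.5, 406.6], 'conf': 0.87}
w1 [ 0.4994  0.1168  1.7009 -0.0106] 11.195163730975004
w3 [ 0.499   0.1155  1.7077 -0.0035] 18.05044251263466
```

The pawl is released: the ball is at the -132 mm position in both views. Next I'll grasp the post and draw the jaw.

Request:
play_rows --increments "0 0 0 0.2 0 4 1;0 0 0 0.2 0 8 1;0 0 0 0.2 0 11.5 1;0 0 0 0.2 0 14 1;0 0 0 0.2 0 15.6 1;0 0 0 0.2 0 16.1 1;0 0 0 0.2 0 16.1 1"

```text
t: 11.57
tool_pos: [0.4954, 0.1334, 0.0119]
tcp_rot: [-0.0, 0.66, 0.751, -0.001]
wrist_force: [-0.5, -0.2, 0.7]
width: 0.0856
grasp_force: 0.0
```

Request:
play_rows --increments "0 0 0 0 0 0 0;0 0 0 0 0 0 0;0 0 0 0 0 0 0;0 0 0 0 0 0 0;0 0 0 0 0 0 0;0 0 0 0 0 0 0;0 0 0 0 0 0 0;0 0 0 0 0 0 0"

```text
t: 12.23
tool_pos: [0.4964, 0.1345, 0.0134]
tcp_rot: [0.0, 0.66, 0.752, 0.0]
wrist_force: [-1.7, -1.0, 5.6]
width: 0.0174
grasp_force: 58.2
```

Post gripped at 17.4 mm. I'll draw the jaw back 52 mm, with a little over-travel.

Request:
play_rows --increments "0 0 0 -0.6 0 0 0;0 0 0 -1.2 0 0 0;0 0 0 -1.8 0 0 0;0 0 0 -2.4 0 0 0;0 0 0 -3 0 0 0;0 0 0 -3.6 0 0 0;0 0 0 -4.2 0 0 0;0 0 0 -4.8 0 0 0;0 0 0 -5.3 0 0 0;0 0 0 -5.4 0 0 0"

```text
t: 13.07
tool_pos: [0.5031, 0.0828, 0.0135]
tcp_rot: [-0.001, 0.659, 0.752, 0.001]
wrist_force: [-3.5, 11.2, 5.4]
width: 0.0172
grasp_force: 58.4
```

```bash
python3 - <<'E'
from h import *
s=observe(); print(inclamp(s['tool_pos']),s['wrist_force'],s['width'],yaw(s))
E
```

```text
[-33.4054031   -1.65924641  13.45111343] [-3.45309611 11.21693487  5.36283362] 0.017242419471972324 7.507521207860006
```

The jaw moved 52 mm and is on its stop (11 N). I'll release, lift and turn to see the tube.

Request:
play_rows --increments "0 0 0 0.1 0 0 1;0 0 0 0.1 0 0 1;0 0 0 0.1 0 0 1;0 0 0 0.1 0 0 1;0 0 0 0.1 0 0 1;0 0 0 0.1 0 -4 1;0 0 0 0.1 0 -8 1;0 0 0 0.1 0 -12 1;0 0 0 0.1 0 -16 0.7;0 0 0 0.1 0 -18 0.7"

```text
t: 13.9
tool_pos: [0.5044, 0.0816, 0.1977]
tcp_rot: [0.001, 0.66, 0.751, 0.002]
wrist_force: [0.8, -0.1, 0.6]
width: 0.0639
grasp_force: 0.0
```

Request:
play_rows --increments "0 0 -1.571 12 0 -2 0.7;0 0 -1.571 12 0 -2 0.7;0 0 -1.571 12 0 -2 0.7;0 0 -1.571 12 0 -2 0.7;0 0 -1.571 12 0 -2 0.7;0 0 -1.571 12 0 -2 0.7;0 0 -1.571 12 0 -2 0.7;0 0 -1.571 12 0 -2 0.7;0 0 -1.571 12 0 -2 0.7;0 0 -1.571 12 0 -2 0.7"

```text
t: 14.73
tool_pos: [0.4873, 0.2005, 0.2127]
tcp_rot: [-0.0, 0.092, 0.996, -0.0]
wrist_force: [-0.1, -0.0, -0.0]
width: 0.0597
grasp_force: 0.0
```

Request:
play_rows --increments "0 0 -0.32 0 0 0 0.7;0 0 -0.32 0 0 0 0.7;0 0 -0.32 0 0 0 0.7;0 0 -0.32 0 0 0 0.7"

```text
t: 15.07
tool_pos: [0.4874, 0.2004, 0.2127]
tcp_rot: [-0.0, -0.066, 0.998, -0.0]
wrist_force: [-0.5, -0.7, -0.3]
width: 0.0599
grasp_force: 0.0
```

```bash
python3 - <<'E'
from h import *
np.set_printoptions(precision=4,suppress=True)
s=observe(); c=capture('wrist');d=capture('scene'); print(s['tool_pos'],inclamp(s['tool_pos']),s['t'],yaw(s),s['joints'],s['width'])
for q,z in dict(tube_center=.043,tube_seat=.043,jaw_post=.06).items():
  for r in nets.spot_point(q,c)[:1]: print(q,r,inclamp(atz(c,r['position'],z,s)))
for r in nets.spot_point('jaw_post',d)[:1]: print(q,r,inclamp(atz(d,r['position'],.06)))
cv2.imwrite('pics/w5.png',c['pixels'])
E
```

```text
[0.4874 0.2004 0.2127] [ 85.2347  -1.4247 212.6812] 15.0667 97.57558081167868 [-0.7679  0.1012  0.3142  1.7135 -0.0321  1.3321  1.2554] 0.05994244208484476
tube_center {'position': [316.7, 208.4], 'conf': 0.86} [87.89    2.3976 43.    ]
jaw_post {'position': [195.1, 211.7], 'conf': 0.89} [-34.3597   2.0478  60.    ]
jaw_post {'position': [249.3, 230.6], 'conf': 0.97} [-35.6156   3.9133  60.    ]
```

View pics/w5.png

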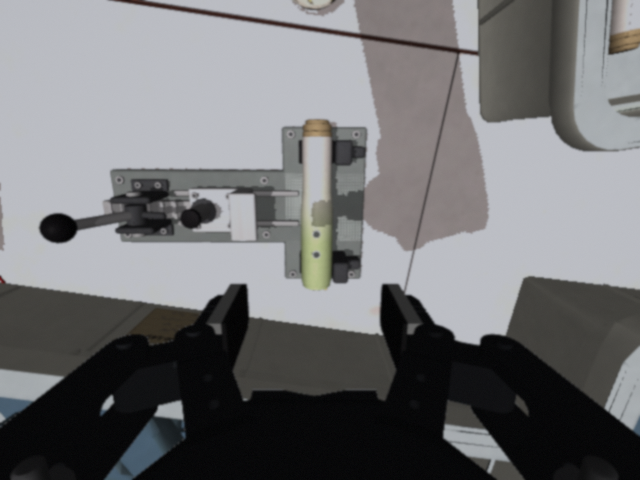

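The jaw is back and the lever is over, with its ball at (58,228). The tube is free, from (317,125) to (317,285). I'll descend to grasp it.

Request:
play_rows --increments "0 0 0 0.3 0.27 4 0.7;0 0 0 0.3 0.27 8 0.7;0 0 0 0.3 0.27 12 0.7;0 0 0 0.3 0.27 15 0.7;0 0 0 0.3 0.27 17.5 0.7;0 0 0 0.3 0.27 19.5 0.7;0 0 0 0.3 0.27 21 0.7;0 0 0 0.3 0.27 21.8 0.7;0 0 0 0.3 0.27 21.8 0.7"

```text
t: 16.12
tool_pos: [0.483, 0.2024, -0.0067]
tcp_rot: [-0.001, -0.064, 0.998, -0.001]
wrist_force: [-0.4, -0.6, -0.5]
width: 0.0599
grasp_force: 0.0
```

Request:
play_rows --increments "0 0 0 0 0 0 0;0 0 0 0 0 0 0;0 0 0 0 0 0 0;0 0 0 0 0 0 0;0 0 0 0 0 0 0;0 0 0 0 0 0 0"

```text
t: 16.62
tool_pos: [0.4851, 0.203, -0.0037]
tcp_rot: [0.001, -0.064, 0.998, 0.0]
wrist_force: [-1.2, -3.1, 7.0]
width: 0.0324
grasp_force: 59.8
```

Tube gripped. I'll lift it straight up while the tray pose is worked out from the pictures.

Request:
play_rows --increments "0 0 0 0 0 -1 0;0 0 0 0 0 -2.5 0;0 0 0 0 0 -5 0;0 0 0 0 0 -8 0;0 0 0 0 0 -12 0;0 0 0 0 0 -16 0;0 0 0 0 0 -20 0;0 0 0 0 0 -23 0;0 0 0 0 0 -23 0"

```text
t: 17.37
tool_pos: [0.4866, 0.2042, 0.2326]
tcp_rot: [0.005, -0.064, 0.998, 0.003]
wrist_force: [0.3, 0.6, -1.4]
width: 0.0319
grasp_force: 59.8
```

```bash
python3 - <<'E'
from h import *
from scipy.optimize import least_squares
np.set_printoptions(precision=4,suppress=True)
s=observe(); w=capture('wrist'); d=capture('scene'); e=capture('side')
print(s['tool_pos'],yaw(s),s['width'],s['grasp_force'],s['joints'])
s1=dict(tool_pos=[.4493,.1429,.3178],tcp_rot=[-.0001,.1315,.9913,.0001])
# tray corners (x,y): left/top/right/bottom in scene
C={'-+':0}
obs=[(d,None,(-1,-1),(287,320)),(d,None,(1,-1),(357,263)),(d,None,(1,1),(411,297)),(d,None,(-1,1),(341,362)),
     (w,s1,(1,-1),(97,185)),(e,None,(-1,-1),(258,293)),(e,None,(1,-1),(348,272))]
best=None
for L in((.075,.12),(.12,.075)):
  for flip in range(2):
    def res(p):
      o=[]
      for c,ss,(a,b),px in obs:
        # scene corners: left->bottom direction u, left->top direction v
        u=np.array([np.cos(p[2]),np.sin(p[2])]); v=np.array([-u[1],u[0]])
        if flip: pass
        P=np.r_[p[:2]+ (b*L[0])*u+(a*L[1])*v,.045]
        o.append(proj(c,P,ss)[0]-px)
      return np.array(o).ravel()
    for y0 in(-1.6,0,1.6,3.1):
      f=least_squares(res,[.47,-.25,y0],loss='soft_l1')
      if best is None or f.cost<best[0]-1e-6: best=(f.cost,f.x,L,res(f.x).reshape(-1,2))
print(best)
for q in('tray','tube_center'):
  for n,c in(('scene',d),('side',e)):
    for r in nets.spot_point(q,c)[:1]: print(q,n,r['conf'],atz(c,r['position'],0. if q=='tray' else s['tool_pos'][2]+.05))
# rib direction from w1
a=[atz(w,p,.015,s1) for p in((15,247),(88,235),(48,312),(115,298))]; print(a)
E
```

```text
[0.4866 0.2042 0.2326] 97.38411138757122 0.031942521265116305 59.77809011936188 [-0.7792  0.0827  0.3166  1.6907 -0.0279  1.3614  1.2415]
(np.float64(195.0769045530871), array([ 0.4536, -0.2584, -1.6174]), (0.075, 0.12), array([[ -4.2622,   2.8008],
       [  0.2955,   0.3658],
       [  1.8722,  -3.2022],
       [ -0.5456,   1.422 ],
       [ 28.4983, 148.9993],
       [ -7.124 ,   3.2739],
       [  1.8739,   0.0759]]))
tray scene 0.82 [ 0.4689 -0.2463  0.    ]
tray side 0.88 [ 0.4734 -0.2417  0.    ]
tube_center scene 0.8 [0.4811 0.2026 0.2826]
tube_center side 0.75 [0.4561 0.15   0.2826]
[array([ 0.4099, -0.3113,  0.015 ]), array([ 0.4211, -0.198 ,  0.015 ]), array([ 0.5211, -0.3146,  0.015 ]), array([ 0.5263, -0.2021,  0.015 ])]
```

```bash
python3 - <<'E'
from h import *
from scipy.optimize import least_squares
np.set_printoptions(precision=4,suppress=True)
w=capture('wrist'); d=capture('scene'); e=capture('side')
s1=dict(tool_pos=[.4493,.1429,.3178],tcp_rot=[-.0001,.1315,.9913,.0001])
obs=[(d,None,(-1,-1),(287,320)),(d,None,(1,-1),(357,263)),(d,None,(1,1),(411,297)),(d,None,(-1,1),(341,362)),
     (w,s1,(-1,-1),(97,185)),(e,None,(-1,-1),(258,293)),(e,None,(1,-1),(348,272))]
def res(p):
  u=np.array([np.cos(p[2]),np.sin(p[2])]); v=np.array([-u[1],u[0]])
  return np.array([proj(c,np.r_[p[:2]+b*.075*u+a*.12*v,.045],ss)[0]-px for c,ss,(a,b),px in obs]).ravel()
f=least_squares(res,[.47,-.25,-1.5],loss='soft_l1'); print(f.x,np.degrees(f.x[2])+90); print(res(f.x).reshape(-1,2))
s=observe(); P=np.array(s['tool_pos']); Q=rot(s['tcp_rot']).as_matrix()
print('shift tool cm',Q.T@(np.r_[f.x[:2],P[2]]-P)*100, yaw(s))
for n,c in(('d',d),('e',e)): print(proj(c,np.r_[f.x[:2],0]))
E
```

```text
[ 0.4613 -0.2552 -1.634 ] -3.6186341247664444
[[ -3.0608  -1.0327]
 [  2.1551  -1.8194]
 [  2.9026  -5.1211]
 [ -0.6186  -2.2994]
 [-31.0159  -0.9672]
 [ -4.0383   1.1249]
 [  4.8468  -1.0136]]
shift tool cm [  8.1219 -45.1295   0.0327] 97.3995097363951
[[350.1584 319.8758]]
[[320.4314 316.1233]]
```

Request:
play_rows --increments "0 0 0 1 -3 0 0;0 0 0 2 -7 0 0;0 0 0 2.5 -11 0 0;0 0 0 3 -15 0 0;0 0 0 3.5 -19 0 0;0 0 0 4 -23 0 0;0 0 0 5 -27 0 0;0 0 0 6 -31 0 0;0 0 0 7 -34 0 0;0 0 0 7.5 -36 0 0"

```text
t: 18.7
tool_pos: [0.4546, -0.1677, 0.2248]
tcp_rot: [0.0, -0.062, 0.998, -0.0]
wrist_force: [0.3, -0.1, -1.0]
width: 0.0322
grasp_force: 59.8
```

Request:
play_rows --increments "0 0 0.1 0.2 -4 0 0;0 0 0.2 0.2 -7 0 0;0 0 0.2 0.2 -8.8 0 0;0 0 0.2 0.2 -8.8 4 0;0 0 0.2 0.2 -8.8 7 0;0 0 0.2 0.2 -8.8 9 0;0 0 0.2 0.2 -8.8 9 0"

```text
t: 19.28
tool_pos: [0.4629, -0.2502, 0.1307]
tcp_rot: [-0.003, 0.035, 0.999, 0.001]
wrist_force: [-0.8, 0.3, -0.9]
width: 0.0326
grasp_force: 59.9
```

```bash
python3 - <<'E'
from h import *
np.set_printoptions(precision=4,suppress=True)
s=observe(); c=capture('scene');w=capture('wrist'); print(s['tool_pos'],s['t'],yaw(s),s['width'])
for k,ss in((c,None),(w,s)):
  for r in nets.spot_point('tray',k)[:1]: print('tray',r,atz(k,r['position'],0,ss))
for r in nets.spot_point('tube_center',c)[:1]: print('tube',r,atz(c,r['position'],s['tool_pos'][2]+.05))
a=cv2.resize(c['pixels'][140:390,230:480],(400,400)); b=cv2.resize(w['pixels'],(400,300)); b=np.vstack([b,np.zeros((100,400,3),np.uint8)])
cv2.imwrite('pics/f.png',np.hstack([a,b]))
E
```

```text
[ 0.4629 -0.2502  0.1307] 19.2833 85.93240278756917 0.03255265199929303
tray {'position': [350.4, 315.1], 'conf': 0.81} [ 0.4727 -0.2475  0.    ]
```

View pics/f.png

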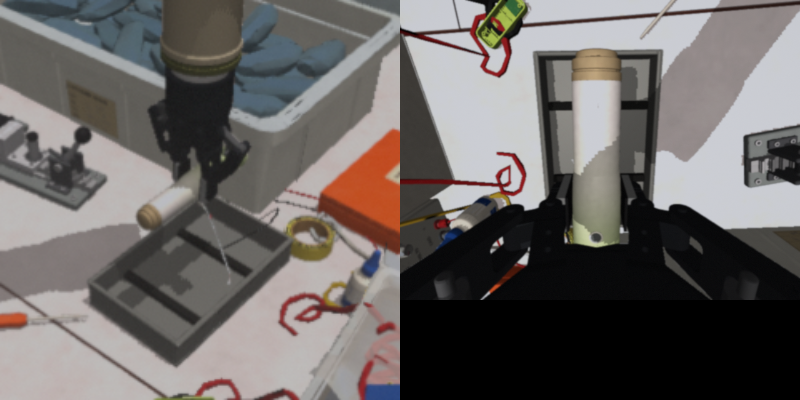

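The wrist view shows the tube (centre column ~597) aligned with and centred over the tray (edges ~540 to 655). I'll lower it gently.

Request:
play_rows --increments "0 0 0 -0.7 0 3 0;0 0 0 -0.7 0 6 0;0 0 0 -0.7 0 8.5 0;0 0 0 -0.7 0 10.5 0;0 0 0 -0.7 0 12 0;0 0 0 -0.7 0 13 0;0 0 0 -0.7 0 13.6 0;0 0 0 -0.7 0 14.1 0;0 0 0 -0.7 0 14.4 0;0 0 0 -0.7 0 14.4 0"

```text
t: 20.37
tool_pos: [0.4727, -0.2517, -0.009]
tcp_rot: [0.0, 0.035, 0.999, 0.0]
wrist_force: [0.6, 1.2, -0.7]
width: 0.0326
grasp_force: 59.9
```

Request:
play_rows --increments "0 0 0 0 0 0 0;0 0 0 0 0 0.2 0;0 0 0 0 0 0.2 0;0 0 0 0 0 0.3 0;0 0 0 0 0 0.3 0;0 0 0 0 0 0.3 0"

```text
t: 20.87
tool_pos: [0.4724, -0.2517, -0.0122]
tcp_rot: [0.0, 0.035, 0.999, 0.0]
wrist_force: [-0.0, 0.5, -0.8]
width: 0.0319
grasp_force: 59.9
```

Request:
play_rows --increments "0 0 0 0 0 0.15 0;0 0 0 0 0 0.15 0;0 0 0 0 0 0.3 0;0 0 0 0 0 0.3 0;0 0 0 0 0 0.3 0"

```text
t: 21.28
tool_pos: [0.4725, -0.2518, -0.0148]
tcp_rot: [0.0, 0.035, 0.999, 0.0]
wrist_force: [-2.5, 1.1, 7.2]
width: 0.0321
grasp_force: 61.0
```

Contact (7 N). I'll open partly, then lift straight up.

Request:
play_rows --increments "0 0 0 0 0 0 0.5;0 0 0 0 0 0 0.6;0 0 0 0 0 0 0.7;0 0 0 0 0 0 0.7;0 0 0 0 0 0 0.7;0 0 0 0 0 0 0.7"

```text
t: 21.78
tool_pos: [0.4723, -0.2517, -0.0153]
tcp_rot: [-0.0, 0.035, 0.999, 0.0]
wrist_force: [-0.0, 1.0, 0.0]
width: 0.0596
grasp_force: 0.0
```

Request:
play_rows --increments "0 0 0 0 0 -1 0.7;0 0 0 0 0 -2.5 0.7;0 0 0 0 0 -5 0.7;0 0 0 0 0 -9 0.7;0 0 0 0 0 -13 0.7;0 0 0 0 0 -17 0.7;0 0 0 0 0 -21 0.7;0 0 0 0 0 -25 0.7;0 0 0 0 0 -25 0.7;0 0 0 0 0 -25 0.7"

```text
t: 22.62
tool_pos: [0.4732, -0.2525, 0.2376]
tcp_rot: [0.002, 0.036, 0.999, -0.0]
wrist_force: [-0.3, 0.4, -1.1]
width: 0.0597
grasp_force: 0.0
```

```bash
python3 - <<'E'
from h import *
np.set_printoptions(precision=4,suppress=True)
s=observe(); w=capture('wrist'); c=capture('scene'); print(s['tool_pos'],s['width'],s['t'])
for q,z in(('tube_center',.032),('tray',0),('glue_bottle',0),('tape_roll',0),('pawl_ball',.113),('jaw_post',.06)):
  for k,ss in((w,s),(c,None)):
    for r in nets.spot_point(q,k)[:1]: P=atz(k,r['position'],z,ss); print(q,round(r['conf'],2),P,inclamp(P) if q[0] in'pj' else '')
E
```

```text
[ 0.4732 -0.2525  0.2376] 0.059659770251043194 22.6167
tube_center 0.92 [ 0.4699 -0.2518  0.032 ] 
tube_center 0.61 [ 0.476  -0.2553  0.032 ] 
tray 0.74 [ 0.4709 -0.2483  0.    ] 
tray 0.86 [ 0.4725 -0.249  -0.    ] 
glue_bottle 0.95 [ 0.562  -0.4348  0.    ] 
glue_bottle 0.76 [ 0.5695 -0.434   0.    ] 
tape_roll 0.75 [ 0.6343 -0.3306  0.    ] 
tape_roll 0.86 [ 0.6238 -0.3413  0.    ] 
pawl_ball 0.55 [ 0.516  -0.0165  0.113 ] [-133.5384   -1.4875  113.    ]
pawl_ball 0.75 [ 0.5188 -0.0111  0.113 ] [-128.6009   -4.9386  113.    ]
jaw_post 0.57 [0.5054 0.0862 0.06  ] [-30.3287  -4.3927  60.    ]
```

```bash
python3 -c "
from station import workorder; print(workorder.close_job())"
```

```text
the job is handed in; nothing more can be done
None
```

I flipped the pawl lever over, drew the jaw back to its stop, set the tube down lengthwise in the tray and handed the job in at about 23 s; the final pictures showed the clamp open and the glue bottle and tape roll where they had been.

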